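Feed a corker jaw under the sanitiser's sprung cover

TASK

Post the loose white plastic jaw of the corking machine into the steel sanitising box: press the side treadle down with one fingertip to hold the box's spring-closed cover open, and meanwhile, with the other fingertip, push the jaw along its channel under the cover until it drops inside. Then let the cover spring shut and move clear. Do not pick the jaw up, and leave the sleeves, the bottle and the bung where they stand.

Things in the scene. Friction and masses are not known exactly. Their poses are not given: they have to be found in the camera images.
- washer: Fixed steel sanitising box with a loading channel (mm, in its frame). Origin: on the counter straight below the drop edge's middle. x: push direction, along the channel into the box; y: left as one looks along the push; z up. Channel: level deck at z 75, x -130 to 0, rails 8 high and 4 thick with inner faces at y -17 and 17, x -120 to 0. Closed box: x 0 to 150, y -26 to 48, top at z 94.
- drop_edge (a point): Middle of the inner end of the channel deck (box x 0, y 0, z 75). Beyond it a 50 degree ramp falls into the box: the jaw tips and slides in by itself once its middle is well past the edge. The shut cover's thin front skirt stands 4 to 7 mm beyond this edge and closes the mouth; a fingertip can follow the jaw about up to the edge, not farther.
- cover (a joint): Opening of the sprung aluminium cover, rad: 0 shut, 0.66 at its stop. Hinge axis along box x at y 42, z 79 mm. Cover (right of the hinge) and treadle (left) are one rigid piece: treadle down, cover up. About 3 to 6 N at the treadle's middle opens it; let go, it springs shut. The jaw passes freely from 0.45 up. Pushing the jaw against the shut cover does not open it.
- cover_edge (a point): Top of the cover's front right corner, above the mouth: box x 4, y -20, z 94 mm when shut; rises to about z 128 when the cover is open 0.6 rad. The cover is 50 mm long along x.
- treadle_pad (a point): On top of the treadle, midway along, 47 mm out from the hinge. The treadle is a flat plate 3 thick, 105 long (box x -115 to -10), reaching 2 to 73 mm out from the hinge; at rest it slopes up to the left at 34 degrees. Pressed level (cover at 0.59 rad) its top is at z 80, 5 mm above the deck: a fingertip on it and one in the channel 5 mm above the deck are at one height.
- jaw: The loose part: a white plastic block 40 long (its x) x 26 wide (y) x 12 high, 15 to 31 g, lying in the channel with its length along it and its middle 34 to 62 short of the drop edge. Origin at the centre of its underside; z up.
- sleeve_a: Bystander: upright white plastic tube, 36 across, 65 high, on the counter right of the channel. Origin at the centre of its underside.
- sleeve_b: Bystander: a second tube like sleeve_a, right of the box. Origin at the centre of its underside.
- wine: Bystander: green wine bottle, 74 across, 290 high, left of and beyond the box. Origin at the centre of its underside.
- bung: Bystander: dark rubber bung, 40 across, 35 high, left of the treadle. Origin at the centre of its underside.
There are look-alikes about, which are no part of the job. Several things have the shape of the jaw; the one meant has the colours described above.

How it is judged:
On the way, in this order (a step that is already met when the one before it is completed fails the run):
1. a finger on the treadle holds the cover open while the jaw is still outside, its middle at least 15 mm short of the drop edge (value of joint cover above 0.4 rad and contact force between the fingers and cover above 0.5 N and x of jaw in the frame of washer below -0.015 m), for 0.2 s.
2. the jaw goes under the cover, its middle past the drop edge, while a finger still holds the cover open (value of joint cover above 0.4 rad and contact force between the fingers and cover above 0.5 N and x of jaw in the frame of washer above 0.003 m), for 0.05 s.
At the end, for the whole second after the job is handed in: the jaw lies at rest inside the box, its origin at least 20 mm past the drop edge, between the box's walls and lower than 60 mm above the counter; the cover is shut (below 0.05 rad) (x of jaw in the frame of washer between 0.02 and 0.15 m and y of jaw in the frame of washer between -0.03 and 0.05 m and height (world z) of jaw below 0.06 m and value of joint cover below 0.05 rad and linear speed of jaw below 0.02 m/s); the robot touches nothing.
It fails at once if the jaw is lifted (its underside's centre more than 12 mm above the deck) (height (world z) of jaw above 0.087 m).
It fails at once if sleeve_a is moved by more than 30 mm (distance of sleeve_a from where it was at the start of the episode above 0.03 m).
It fails at once if sleeve_b is moved by more than 30 mm (distance of sleeve_b from where it was at the start of the episode above 0.03 m).
It fails at once if wine is moved by more than 30 mm (distance of wine from where it was at the start of the episode above 0.03 m).
It fails at once if bung is moved by more than 30 mm (distance of bung from where it was at the start of the episode above 0.03 m).
It also fails if it takes over 38 s, if anything falls off the work surface, if the arm or the gripper's body presses on something with over 40 N, if the wrist force passes 120 N, or if a joint passes its speed limit or range.

ROBOT

A 7-joint arm with a two-finger parallel gripper is mounted at the origin on the work surface. World frame = base frame: x ahead of the robot, y to its left, z up, the work surface at z = 0. Lengths are in m, angles in rad, forces in N, time in s.
With the tool pointing down it reaches from about 0.425 to 0.925 m from the base axis. Payload 6.8 kg.
Tool frame: the origin (TCP) lies on the mounting face of the last link; the fingertips stand 173 mm ahead of it and the grasp point (between the pads) lies 155 mm ahead of it (grip_point_offset is the distance from the TCP to the grasp point, in m); x points along the fingers, z is the direction in which the jaws open and shut, and the axes are right-handed (so a half turn about x gives the same grasp; the last joint's range is limited). The gripper opens to 85 mm and grips with 20 to 120 N. Pads are 22 mm wide; open, the fingers measure 114 mm over their backs; the gripper's body (76 mm by 85 mm) begins 54 mm behind the grasp point. The pads swing forward as they close: fully open they stand 13 mm farther back than shut.
Start: joints at [1.028, 0.477, 0.022, 1.555, -0.011, 1.109, -0.083], TCP at [0.284, -0.612, 0.405] pointing down, gripper open.
Joint ranges: [-2.96, 2.96], [-0.34, 2.1], [-1.41, 1.46], [0.24, 2.44], [-1.37, 4.51], [0.17, 1.92], [-2.96, 2.96]. Speed limits (rad/s): [2.39, 2.39, 3.14, 3.14, 3.14, 3.14, 3.14].

INTERFACE

Orientations are given as a rotation vector (axis times angle).
In Python, from bench import * gives the robot as it stands. The module is installed in compiled form; this text tells all that it offers.
- The arm moves only by the tool servo_tool, never from a script. Its argument "motion" is a list of rows, each a list of 5 numbers: the shift along the tool's x, y, z in m, then the turn about the tool's x in degrees, then the gripper command: -1 is fully open, 1 is shut, values between are in proportion. In form: [[dx, dy, dz, turn, fingers], ...]. A call has 1 to 8 rows; each row is the pose to reach, as a shift and turn from the pose measured when the call began, along the tool's axes at that moment; what a row does not reach only later rows make up. A row lasts 1/10 s, in which the tool goes at most 50 mm and 8.59 degrees, less where a joint would pass 70% of its speed; a pose out of reach is approached as far as the arm can. A call with a gripper value outside its range is refused whole. The fingers move at their own pace and stop on an object; "force" is the grip in N (left out, the last holds). Time passes only in rows, so rows that repeat a pose let the fingers close. It gives the time, the measured TCP pose, the force and the opening at its end, in the units of the state.
- get_obs(): the state, without advancing time (a new reading comes with each control period).
- grab_frame(name): name is "side" or "top" or "wrist"; returns the picture (480x640x3 uint8, red, green, blue); there is no depth.
- camera_params(name): a dict with "mtx" (3x3 intrinsics, pixels), "world_to_cam" (4x4, takes a point from world to camera coordinates); the wrist camera has in their place "T_tool_cam" (4x4, takes a point from camera to tool coordinates, whose origin is the TCP and whose axes are the tool frame's). Camera axes: x right, y down, z forward; pixel columns grow to the right and rows downward; lengths in m; the calibration is good to about 2 mm. A picture is of the moment at which its call begins: read the wrist's pose just before it. camera_params takes no time and is no camera call.
- hand_in(): hands the job in, once; it reports no verdict.
The state is a dict: "clock": time; "joints": joint angles; "qvel": joint speeds; "tau": joint torques, N m; "tcp_pos": TCP position; "orientation": TCP orientation; "contact_force": force on the tool from outside, world axes, zero at the start; "moment": the same for the moment, N m; "grip_width": finger opening in m.
Only numpy, scipy, OpenCV 4.12 (cv2) and the standard library are available. Lean on these libraries where they do the work, as an engineer would, in place of code of your own. Each camera call takes 0.05 s, during which the arm holds its last target. There are 200 camera calls.

## Working session

There is one attempt and no reset: what is moved stays moved. The work goes in short steps, Python scripts to look and compute and a tool call to move; the robot and the scene stay as the last step left them, time stands still between calls to the robot, and variables do not carry over. Pictures are saved under pics/ and viewed, about 8 in all and at most 12, crops included, and the job is handed in when it is done.

Besides the shell and the picture viewer there is one more tool, called after "Request:" by a JSON object that holds its "method" and its "body". servo_tool: Moves the arm, as the interface text tells. Its arguments: {"type":"object","properties":{"motion":{"type":"array","items":{"type":"array","items":{"type":"number"}}},"force":{"type":"number"}},"required":["motion"]}

```bash
mkdir -p pics; python3 - <<'E'
from bench import *
import cv2
o=get_obs();print(o)
for n in ["top","side"]:
    f=grab_frame(n);cv2.imwrite(f"pics/{n}0.png",f[:,:,::-1]);p=camera_params(n);print(n,p)
print(camera_params("wrist"))
E
```

```text
{'clock': 0.0, 'joints': array([ 1.0279188 ,  0.47780995,  0.02233813,  1.5565041 , -0.01147828,
        1.10927951, -0.08310917]), 'qvel': array([-0.00087728, -0.00080337, -0.00074289, -0.0001697 , -0.00022348,
        0.00167729,  0.0016525 ]), 'tau': array([-8.55573107e-04, -5.96455944e+01,  1.60685074e+00, -2.81194961e+01,
        1.22911582e-02,  9.39493912e-03,  2.51061572e-06]), 'tcp_pos': array([ 0.28419777, -0.61193453,  0.40369656]), 'orientation': array([ 0.88417271,  1.38577278, -0.8827442 ]), 'contact_force': array([0.42159865, 0.48278584, 0.30271693]), 'moment': array([0.02757386, 0.00097118, 0.03491588]), 'grip_width': 0.08543889266874807}
top {'mtx': array([[572.87061778,   0.        , 320.0086952 ],
       [  0.        , 572.87061778, 239.64997798],
       [  0.        ,   0.        ,   1.        ]]), 'world_to_cam': array([[ 0.09588613, -0.99539112, -0.0015374 ,  0.03448307],
       [-0.96919217, -0.09301013, -0.22806939,  0.61376559],
       [ 0.22687525,  0.02335872, -0.97364367,  0.84777822],
       [ 0.        ,  0.        ,  0.        ,  1.        ]])}
side {'m
[... 240 characters left out ...]
    [-0.08390612, -0.62819464, -0.77351875,  0.16027085],
       [ 0.07330681,  0.77026134, -0.63350104,  0.93720558],
       [ 0.        ,  0.        ,  0.        ,  1.        ]])}
{'mtx': array([[390.9715089 ,   0.        , 321.10197989],
       [  0.        , 390.9715089 , 240.0419616 ],
       [  0.        ,   0.        ,   1.        ]]), 'T_tool_cam': array([[ 9.49699416e-04, -2.92495835e-01,  9.56266325e-01,
         3.07699838e-02],
       [-2.17500523e-05, -9.56266762e-01, -2.92495947e-01,
         7.35272584e-02],
       [ 9.99999549e-01,  2.56984387e-04, -9.14527785e-04,
        -7.44589584e-04],
       [ 0.00000000e+00,  0.00000000e+00,  0.00000000e+00,
         1.00000000e+00]])}
```

View pics/top0.png

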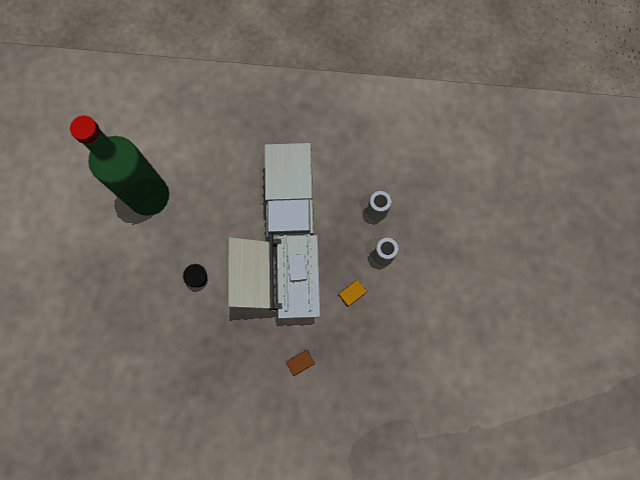

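View pics/side0.png

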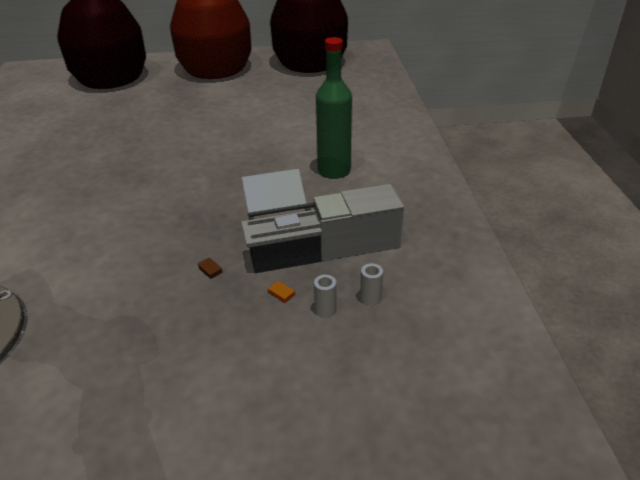

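Top view: the white jaw lies in the channel at (297,267). The orange block (352,293) and the brown block (300,363) are look-alikes with the wrong colour. The treadle is left at (249,273), the cover at (289,215), the sleeves at (380,203) and (387,249), and the bung at (195,276). I'll confirm in one enlarged crop.

```bash
python3 - <<'E'
import cv2
a=cv2.imread("pics/top0.png")[135:330,215:335]
b=cv2.imread("pics/side0.png")[165:275,235:410]
a=cv2.resize(a,None,fx=3,fy=3,interpolation=cv2.INTER_CUBIC)
b=cv2.resize(b,None,fx=2.4,fy=2.4,interpolation=cv2.INTER_CUBIC)
import numpy as np
c=np.zeros((585,790,3),np.uint8);c[:585,:360]=a;c[:b.shape[0],365:365+b.shape[1]]=b
cv2.imwrite("pics/crop0.png",c)
E
```

```text
(no output)
```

View pics/crop0.png

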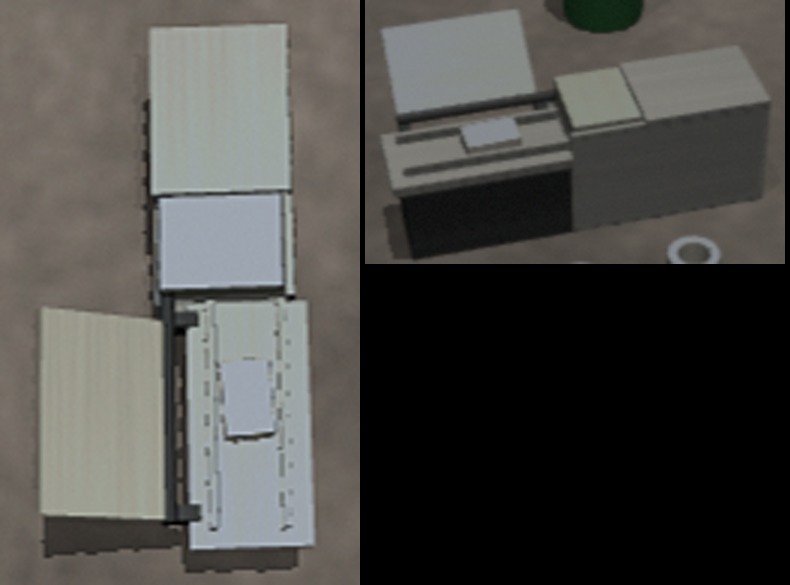

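The crop confirms it: the white jaw lies between the rails, top-crop centre (249,398), i.e. image (298,268). Next I'll fit the washer pose to known features.

```bash
cat > h.py <<'E'
import numpy as np
from scipy.optimize import least_squares
from scipy.spatial.transform import Rotation as R
from bench import *
def proj(n,P):
    p=camera_params(n);P=np.atleast_2d(P);c=P@p["world_to_cam"][:3,:3].T+p["world_to_cam"][:3,3]
    q=c@p["mtx"].T;return q[:,:2]/q[:,2:]
def back(n,uv,z):
    p=camera_params(n);W=p["world_to_cam"];d=W[:3,:3].T@np.linalg.inv(p["mtx"])@[uv[0],uv[1],1];c=-W[:3,:3].T@W[:3,3]
    return c+d*(z-c[2])/d[2]
def w2(q,P):
    P=np.atleast_2d(P)/1000.;c,s=np.cos(q[2]),np.sin(q[2]);return np.c_[q[0]+c*P[:,0]-s*P[:,1],q[1]+s*P[:,0]+c*P[:,1],P[:,2]]
E
python3 - <<'E'
from h import *
T=[((150,48,94),(150,28)),((150,-26,94),(287,24)),((-120,17,83),(217,529)),((-120,-17,83),(281,529)),((-10,102.5,121),(40,308)),((-115,102.5,121),(40,515))]
S=[((150,-26,94),(768,100)),((150,48,94),(740,47)),((0,-26,0),(572,229)),((150,-26,0),(757,200)),((-10,102.5,121),(519,11)),((-115,102.5,121),(383,28))]
tm=np.array([t[0] for t in T]);tu=np.array([t[1] for t in T])/3+[215,135]
sm=np.array([t[0] for t in S]);su=(np.array([t[1] for t in S])-[365,0])/2.4+[235,165]
f=lambda q:np.r_[(proj("top",w2(q,tm))-tu).ravel(),(proj("side",w2(q,sm))-su).ravel()]
r=least_squares(f,[.55,.03,0],loss="soft_l1");print(r.x,np.degrees(r.x[2]));print(r.fun.reshape(-1,2).round(1))
q=r.x
c=back("top",np.array([249,398])/3+[215,135],.087);d=back("side",(np.array([491,131])-[365,0])/2.4+[235,165],.087)
Rm=np.array([[np.cos(q[2]),-np.sin(q[2])],[np.sin(q[2]),np.cos(q[2])]])
print("jaw",c,d,[(Rm.T@(e[:2]-q[:2])*1000).round(1) for e in(c,d)])
for n,u,z in(("sa",(387,249),.065),("sb",(380,202),.065),("bung",(195,273),.035)):
    e=back("top",u,z);print(n,(Rm.T@(e[:2]-q[:2])*1000).round(1))
o=get_obs();M=R.from_rotvec(o["orientation"]).as_matrix();print(M.round(3))
np.save("q.npy",q)
E
```

```text
[0.60914163 0.13006193 0.12342407] 7.071678381475822
[[ 0.4  0.1]
 [ 0.2  0.2]
 [-0.1 -0.4]
 [ 0.7 -1. ]
 [ 0.  -0.5]
 [-0.6 -0.3]
 [ 0.3  0.4]
 [-1.6 -0.6]
 [-0.6  1.2]
 [ 1.3 -0.3]
 [-1.2 -1.3]
 [-1.4 -0.2]]
jaw [0.55603176 0.12250192 0.087     ] [0.5582593  0.12300491 0.087     ] [array([-53.6,  -1. ]), array([-51.4,  -0.7])]
sa [ -23.1 -143.8]
sb [  56.  -136.6]
bung [-48.3 170.6]
[[-0.001  0.907  0.421]
 [ 0.001  0.421 -0.907]
 [-1.    -0.    -0.002]]
```

Request:
{"method": "servo_tool", "body": {"motion": [[0,0.327,-0.192,0,-1],[0,0.327,-0.192,4,-1],[0,0.327,-0.192,8,-1],[0,0.327,-0.192,12,-1],[0,0.327,-0.192,17.8,-1],[0,0.327,-0.192,17.8,-1],[0,0.327,-0.192,17.8,-1],[0,0.327,-0.192,17.8,-1]]}}

```text
clock: 0.9
tcp_pos: [0.5022, -0.2956, 0.4039]
orientation: [1.116, 1.27, -1.112]
contact_force: [0.2, -0.4, 0.2]
grip_width: 0.0853
```

```bash
cat > s.py <<'E'
from h import *
q=np.load("q.npy")
def st():
    o=get_obs();M=R.from_rotvec(o["orientation"]).as_matrix();t=o["tcp_pos"]
    c,s=np.cos(q[2]),np.sin(q[2]);B=np.array([[c,-s,0],[s,c,0],[0,0,1]])
    print("clock",round(o["clock"],2),"tcp box mm",(B.T@(t-[q[0],q[1],0])*1000).round(1),"F box",(B.T@o["contact_force"]).round(1),"w",round(o["grip_width"]*1000,1))
    print("tool axes in box\n",(B.T@M).round(3))
    return o,M,B
def need(x,y,z):
    o,M,B=st();g=np.array([q[0],q[1],0])+B@(np.array([x,y,z])/1000);print("move",(M.T@(g-o["tcp_pos"])).round(4))
E
python3 -c "
from s import *
need(-100,50,340)"
```

```text
clock 0.9 tcp box mm [-158.6 -409.3  403.9] F box [ 0.1 -0.4  0.2] w 85.3
tool axes in box
 [[ 0.     1.     0.006]
 [ 0.003  0.006 -1.   ]
 [-1.     0.    -0.003]]
move [ 0.0654  0.0612 -0.4587]
```

Request:
{"method": "servo_tool", "body": {"motion": [[0,0.061,-0.459,0.3,-1],[0,0.061,-0.459,0.3,-1],[0,0.061,-0.459,0.3,-1],[0,0.061,-0.459,0.3,-1],[0,0.061,-0.459,0.3,-1],[0,0.061,-0.459,0.3,-1],[0,0.061,-0.459,0.3,-1],[0,0.061,-0.459,0.3,-1]]}}

```text
clock: 1.7
tcp_pos: [0.5025, 0.1017, 0.4051]
orientation: [1.12, 1.268, -1.116]
contact_force: [0.3, -0.0, 0.3]
grip_width: 0.0855
```

```bash
python3 -c "
from s import *
need(-100,50,310)"
```

```text
clock 1.7 tcp box mm [-109.3  -15.   405.1] F box [ 0.3 -0.1  0.3] w 85.5
tool axes in box
 [[-0.     1.     0.   ]
 [ 0.003  0.    -1.   ]
 [-1.    -0.    -0.003]]
move [ 0.0953  0.0094 -0.0647]
```

Request:
{"method": "servo_tool", "body": {"motion": [[0,0.0095,-0.065,0,-1],[0.05,0.0095,-0.065,0,-1],[0.095,0.0095,-0.065,0,-1],[0.095,0.0095,-0.065,0,-1],[0.095,0.0095,-0.065,0,-1],[0.095,0.0095,-0.065,0,-1]]}}

```text
clock: 2.3
tcp_pos: [0.5049, 0.1674, 0.3126]
orientation: [1.123, 1.265, -1.115]
contact_force: [0.9, -0.1, 1.4]
grip_width: 0.0854
```

```bash
python3 - <<'E'
from s import *
import cv2
o,M,B=st()
a=grab_frame("wrist")[:,:,::-1].copy();b=grab_frame("side")[:,:,::-1]
cv2.imwrite("pics/w1.png",a)
x=b[100:290,200:420];x=cv2.resize(x,None,fx=3,fy=3,interpolation=cv2.INTER_CUBIC)
cv2.imwrite("pics/s1.png",x)
# predicted wrist pixels of jaw rear corners etc
p=camera_params("wrist");T=p["T_tool_cam"]
def wp(P):
    t=(w2(q,P)-o["tcp_pos"])@M;c=(t-T[:3,3])@T[:3,:3];u=c@p["mtx"].T;return (u[:,:2]/u[:,2:]).round(0)
print(wp([(-72,12,87),(-72,-14,87),(-120,17,83),(-120,-17,83),(0,17,83),(0,-17,83)]))
E
```

```text
clock 2.3 tcp box mm [-98.9  49.9 312.6] F box [ 0.9 -0.2  1.4] w 85.4
tool axes in box
 [[ 0.003  1.    -0.001]
 [ 0.004 -0.001 -1.   ]
 [-1.     0.003 -0.004]]
[[398. 217.]
 [449. 217.]
 [383. 299.]
 [444. 299.]
 [394.  65.]
 [467.  65.]]
```

View pics/w1.png

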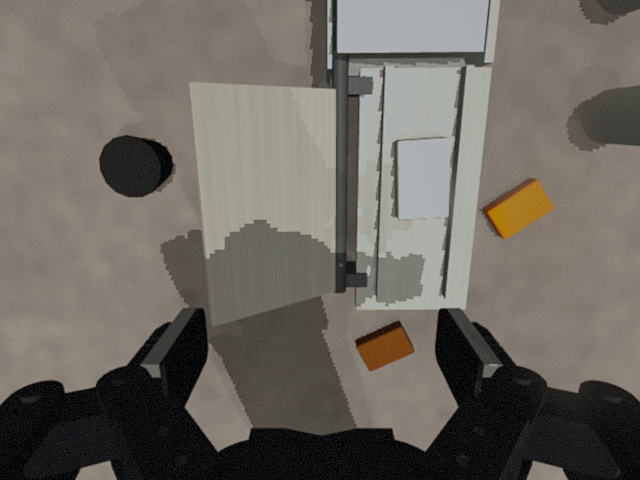

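View pics/s1.png

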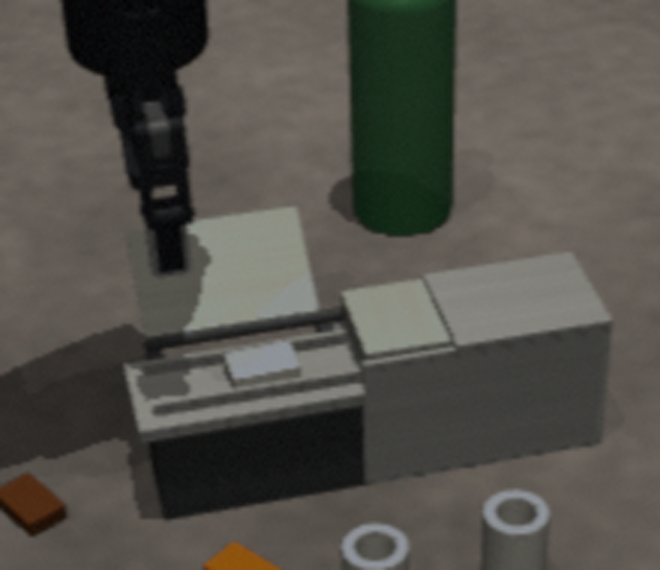

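```bash
python3 - <<'E'
from s import *
o,M,B=st()
p=camera_params("wrist");T=p["T_tool_cam"]
for L in(.155,.16,.165,.17,.173):
    t=np.array([[L,.011,.0427],[L,.011,.057],[L,.011,-.0427],[L,.011,-.057],[L,-.011,.0427],[L,-.011,.057]])
    c=(t-T[:3,3])@T[:3,:3];u=c@p["mtx"].T;print(L,(u[:,:2]/u[:,2:]).round(0).tolist())
    print((proj("side",t@M.T+o["tcp_pos"]).round(1)-[200,100])[[0,1,4,5]].round(0).__mul__(3).tolist())
E
```

```text
clock 2.4 tcp box mm [-98.9  49.9 312.7] F box [ 0.8  0.8 -0.7] w 85.3
tool axes in box
 [[ 0.004  1.    -0.001]
 [ 0.004 -0.001 -1.   ]
 [-1.     0.004 -0.004]]
0.155 [[444.0, 306.0], [485.0, 306.0], [201.0, 306.0], [160.0, 306.0], [439.0, 361.0], [478.0, 361.0]]
[[189.0, 258.0], [192.0, 273.0], [150.0, 264.0], [153.0, 279.0]]
0.16 [[440.0, 300.0], [480.0, 300.0], [205.0, 300.0], [165.0, 300.0], [435.0, 353.0], [473.0, 353.0]]
[[189.0, 267.0], [192.0, 279.0], [150.0, 273.0], [153.0, 285.0]]
0.165 [[436.0, 294.0], [475.0, 294.0], [209.0, 294.0], [171.0, 294.0], [432.0, 346.0], [468.0, 346.0]]
[[189.0, 273.0], [195.0, 288.0], [150.0, 279.0], [156.0, 294.0]]
0.17 [[433.0, 289.0], [470.0, 289.0], [212.0, 289.0], [175.0, 289.0], [428.0, 339.0], [464.0, 339.0]]
[[192.0, 282.0], [195.0, 294.0], [153.0, 288.0], [156.0, 300.0]]
0.173 [[431.0, 286.0], [467.0, 286.0], [214.0, 286.0], [178.0, 286.0], [426.0, 335.0], [461.0, 335.0]]
[[192.0, 285.0], [195.0, 300.0], [153.0, 291.0], [156.0, 306.0]]
```

Request:
{"method": "servo_tool", "body": {"motion": [[0.02,0,0.004,0,-1],[0.04,0,0.004,0,-1],[0.05,0,0.004,0,-1],[0.055,0,0.004,0,-1],[0.06,0,0.004,0,-1],[0.06,0,0.004,0,-1]]}}

```text
clock: 3.0
tcp_pos: [0.506, 0.1641, 0.2532]
orientation: [1.124, 1.264, -1.113]
contact_force: [0.6, 1.7, 2.8]
grip_width: 0.0852
```

```bash
python3 -c "
from s import *
need(-99,46,242)"
```

```text
clock 3.0 tcp box mm [-98.2  46.5 253.2] F box [0.8 1.6 2.8] w 85.2
tool axes in box
 [[ 0.006  1.    -0.001]
 [ 0.004 -0.001 -1.   ]
 [-1.     0.006 -0.004]]
move [ 0.0112 -0.0008  0.0005]
```

Request:
{"method": "servo_tool", "body": {"motion": [[0.004,-0.001,0.0005,0,-1],[0.008,-0.001,0.0005,0,-1],[0.011,-0.001,0.0005,0,-1],[0.011,-0.001,0.0005,0,-1]]}}

```text
clock: 3.4
tcp_pos: [0.5052, 0.1637, 0.242]
orientation: [1.125, 1.264, -1.112]
contact_force: [0.5, 2.1, 3.1]
grip_width: 0.0857
```

```bash
python3 - <<'E'
from s import *
import cv2
need(-99,46,240)
b=grab_frame("side")[:,:,::-1]
x=b[100:290,200:420];x=cv2.resize(x,None,fx=3,fy=3,interpolation=cv2.INTER_CUBIC)
cv2.imwrite("pics/s2.png",x)
E
```

```text
clock 3.4 tcp box mm [-99.   46.2 242. ] F box [0.8 2.  3.1] w 85.7
tool axes in box
 [[ 0.006  1.    -0.001]
 [ 0.005 -0.001 -1.   ]
 [-1.     0.006 -0.005]]
move [ 0.002  -0.      0.0002]
```

View pics/s2.png

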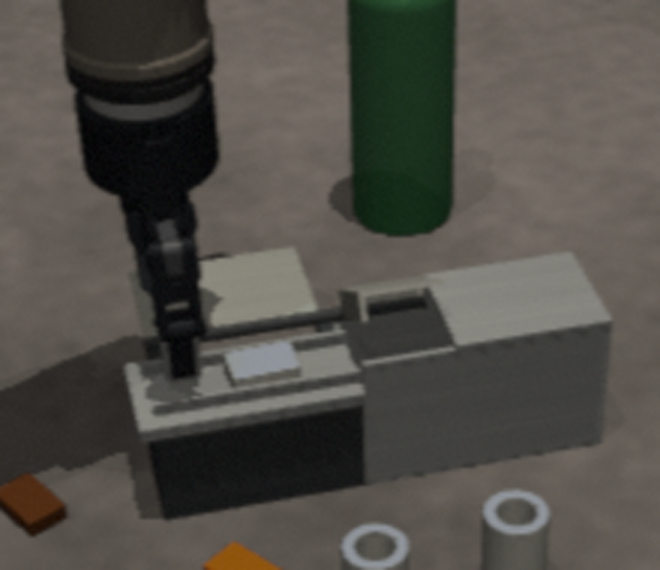

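```bash
python3 - <<'E'
from s import *
import cv2
x=cv2.imread("pics/s2.png")
for a,col in((.35,(255,0,0)),(.45,(0,255,255)),(.55,(0,255,0)),(.63,(0,0,255))):
    c,s=np.cos(a),np.sin(a)
    rot=lambda X,y,z:(X,42+(y-42)*c+(z-79)*s,79-(y-42)*s+(z-79)*c)
    P=[rot(X,-20,94) for X in(4,54)]+[rot(54,42,94),rot(4,42,94)]
    u=(proj("side",w2(q,P))-[200,100])*3;print(a,u.round(0).tolist())
    cv2.polylines(x,[u.round().astype(int)],True,col,1)
    t=[rot(X,115,79) for X in(-10,-115)];u=(proj("side",w2(q,[ (X,42+73*np.cos(.593-a),80+73*np.sin(.593-a)) for X in(-10,-115)]))-[200,100])*3
    print(u.round(0).tolist());cv2.polylines(x,[u.round().astype(int)],True,col,1)
cv2.imwrite("pics/s2b.png",cv2.resize(x[220:400,120:480],None,fx=2.2,fy=2.2))
E
```

```text
0.35 [[359.0, 316.0], [444.0, 303.0], [418.0, 277.0], [337.0, 289.0]]
[[292.0, 228.0], [125.0, 252.0]]
0.45 [[357.0, 305.0], [442.0, 292.0], [417.0, 277.0], [337.0, 289.0]]
[[292.0, 236.0], [126.0, 261.0]]
0.55 [[356.0, 294.0], [441.0, 281.0], [417.0, 276.0], [336.0, 289.0]]
[[292.0, 245.0], [127.0, 270.0]]
0.63 [[354.0, 285.0], [439.0, 272.0], [416.0, 276.0], [336.0, 289.0]]
[[293.0, 253.0], [128.0, 277.0]]
```

View pics/s2b.png

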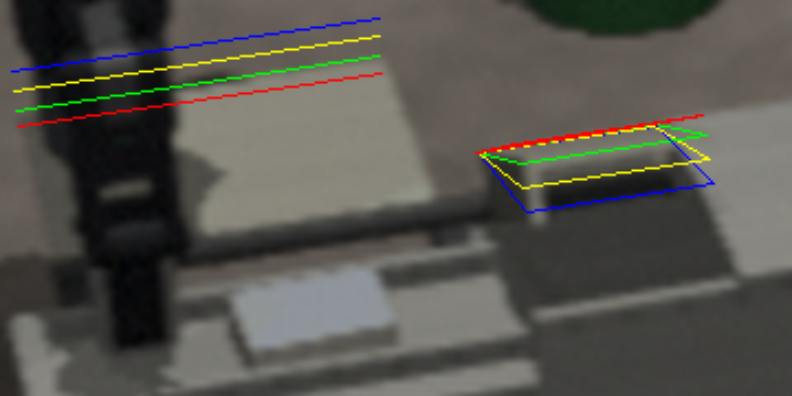

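Request:
{"method": "servo_tool", "body": {"motion": [[0.001,0,0,0,-1],[0.002,0,0,0,-1],[0.002,0,0,0,-1]]}}

```text
clock: 3.75
tcp_pos: [0.5052, 0.1638, 0.2401]
orientation: [1.125, 1.264, -1.112]
contact_force: [0.8, 2.6, 2.9]
grip_width: 0.0855
```

The treadle edge matches the 0.55 rad prediction, so the cover is well open and the finger stands in the channel behind the jaw. Now I push.

Request:
{"method": "servo_tool", "body": {"motion": [[0,0.006,0,0,-1],[0,0.013,0,0,-1],[0,0.02,0,0,-1],[0,0.027,0,0,-1],[0.0003,0.034,0,0,-1],[0.0003,0.041,0,0,-1],[0.0003,0.048,0,0,-1],[0.0003,0.048,0,0,-1]]}}

```text
clock: 4.55
tcp_pos: [0.5543, 0.1697, 0.2403]
orientation: [1.127, 1.263, -1.111]
contact_force: [1.1, -1.4, 3.3]
grip_width: 0.0855
```

```bash
python3 - <<'E'
from s import *
import cv2
need(-13,46,240)
b=grab_frame("side")[:,:,::-1];a=grab_frame("wrist")[:,:,::-1]
x=cv2.resize(b[130:270,230:390],None,fx=2.4,fy=2.4,interpolation=cv2.INTER_CUBIC)
y=cv2.resize(a,(400,300));c=np.zeros((340,790,3),np.uint8);c[:336,:384]=x;c[:300,388:788]=y
cv2.imwrite("pics/s3.png",c)
E
```

```text
clock 4.55 tcp box mm [-49.6  46.1 240.3] F box [ 0.9 -1.5  3.3] w 85.5
tool axes in box
 [[ 0.008  1.    -0.002]
 [ 0.005 -0.002 -1.   ]
 [-1.     0.008 -0.005]]
move [0.0006 0.0366 0.    ]
```

View pics/s3.png

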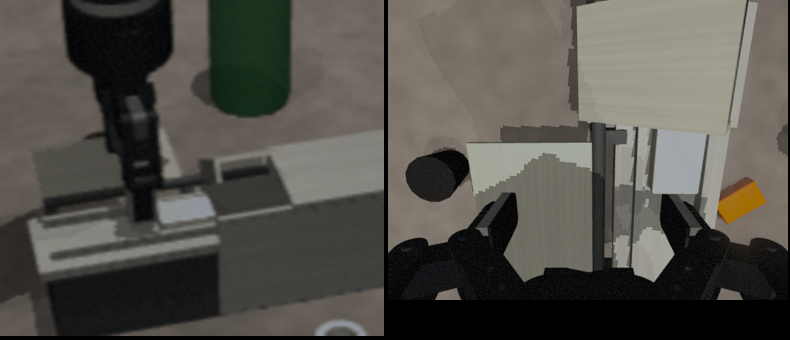

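The cover is open and the jaw, at (180,207) in the left half, is directly ahead of the fingertip and straight in the channel. I'll push the rest of the way.

Request:
{"method": "servo_tool", "body": {"motion": [[0.0002,0.006,0,0,-1],[0.0003,0.012,0,0,-1],[0.0005,0.018,0,0,-1],[0.0005,0.024,0,0,-1],[0.0006,0.03,0,0,-1],[0.0006,0.036,0,0,-1],[0.0006,0.037,0,0,-1],[0.0006,0.037,0,0,-1]]}}

```text
clock: 5.45
tcp_pos: [0.5914, 0.1741, 0.2405]
orientation: [1.129, 1.261, -1.109]
contact_force: [-0.2, -0.5, 3.6]
grip_width: 0.0855
```

```bash
python3 - <<'E'
from s import *
import cv2
need(-13,46,240)
b=grab_frame("side")[:,:,::-1];a=grab_frame("wrist")[:,:,::-1]
x=cv2.resize(b[130:270,230:390],None,fx=2.4,fy=2.4,interpolation=cv2.INTER_CUBIC)
y=cv2.resize(a,(400,300));c=np.zeros((340,790,3),np.uint8);c[:336,:384]=x;c[:300,388:788]=y
cv2.imwrite("pics/s4.png",c)
E
```

```text
clock 5.45 tcp box mm [-12.2  45.9 240.5] F box [-0.2 -0.4  3.6] w 85.5
tool axes in box
 [[ 0.01   1.    -0.002]
 [ 0.006 -0.002 -1.   ]
 [-1.     0.01  -0.006]]
move [ 0.0004 -0.0008 -0.0001]
```

View pics/s4.png

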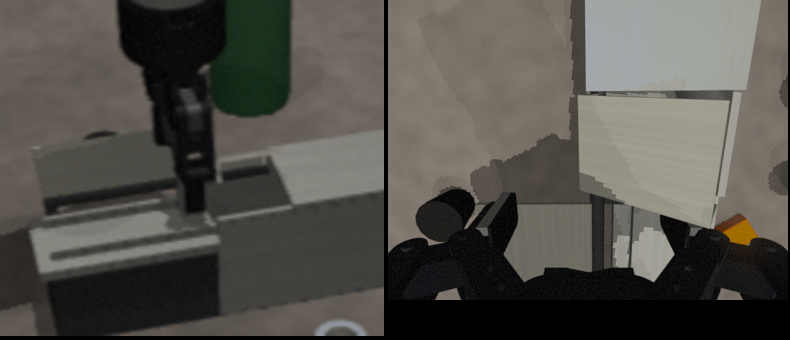

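Request:
{"method": "servo_tool", "body": {"motion": [[0.0004,0.003,0,0,-1],[0.0004,0.003,0,0,-1],[0.0004,0.003,0,0,-1],[0,-0.015,0,0,-1],[0,-0.035,0,0,-1],[0,-0.055,0,0,-1],[-0.0004,-0.065,0,0,-1],[-0.0004,-0.065,0,0,-1]]}}

```text
clock: 6.35
tcp_pos: [0.5261, 0.1662, 0.2406]
orientation: [1.128, 1.262, -1.109]
contact_force: [-2.6, 0.8, 2.7]
grip_width: 0.0854
```

```bash
python3 - <<'E'
from s import *
import cv2
need(-13,46,240)
b=grab_frame("side")[:,:,::-1];a=grab_frame("wrist")[:,:,::-1]
x=cv2.resize(b[150:250,260:370],None,fx=3.6,fy=3.6,interpolation=cv2.INTER_CUBIC)
y=cv2.resize(a,(400,300));c=np.zeros((365,800,3),np.uint8);c[:360,:396]=x;c[:300,400:800]=y
cv2.imwrite("pics/s5.png",c)
E
```

```text
clock 6.35 tcp box mm [-77.9  46.1 240.6] F box [-2.5  1.1  2.7] w 85.4
tool axes in box
 [[ 0.01   1.    -0.002]
 [ 0.005 -0.002 -1.   ]
 [-1.     0.01  -0.006]]
move [0.0013 0.0649 0.    ]
```

View pics/s5.png

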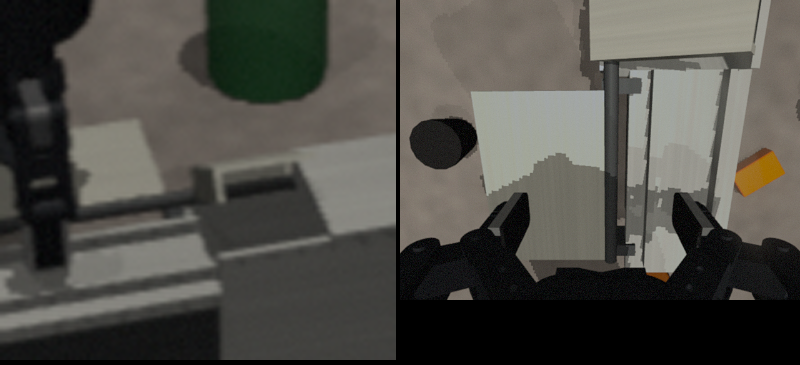

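The channel is empty up to the mouth, with no white showing at (205,240), so the jaw has dropped in. I'll lift clear and let the cover shut.

Request:
{"method": "servo_tool", "body": {"motion": [[-0.01,0,0,0,-1],[-0.02,0,0,0,-1],[-0.035,0,0,0,-1],[-0.07,0,0,0,-1],[-0.11,0,0,0,-1],[-0.15,0,0,0,-1],[-0.15,0,0,0,-1],[-0.15,0,0,0,-1]]}}

```text
clock: 7.25
tcp_pos: [0.5254, 0.1656, 0.392]
orientation: [1.129, 1.261, -1.107]
contact_force: [-0.7, 0.1, -0.7]
grip_width: 0.0853
```

```bash
python3 - <<'E'
from s import *
import cv2
st()
b=grab_frame("side")[:,:,::-1];a=grab_frame("wrist")[:,:,::-1]
x=cv2.resize(b[150:290,230:420],None,fx=2,fy=2,interpolation=cv2.INTER_CUBIC)
y=cv2.resize(a,(400,300));c=np.zeros((300,800,3),np.uint8);c[:280,:380]=x;c[:300,400:800]=y
cv2.imwrite("pics/s6.png",c)
E
```

```text
clock 7.25 tcp box mm [-78.7  45.6 392. ] F box [-0.6  0.1 -0.7] w 85.3
tool axes in box
 [[ 0.012  1.    -0.001]
 [ 0.006 -0.002 -1.   ]
 [-1.     0.012 -0.006]]
```

View pics/s6.png

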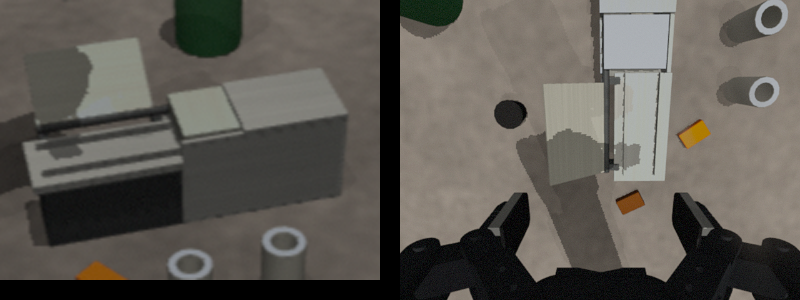

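The cover lies flat and shut, the channel is empty, and the gripper is clear. The sleeves, bottle and bung still stand. I'll let it settle briefly, then hand in.

Request:
{"method": "servo_tool", "body": {"motion": [[0,0,0,0,-1],[0,0,0,0,-1],[0,0,0,0,-1],[0,0,0,0,-1],[0,0,0,0,-1]]}}

```text
clock: 7.85
tcp_pos: [0.5249, 0.1652, 0.3894]
orientation: [1.126, 1.263, -1.111]
contact_force: [-0.0, -0.3, 0.0]
grip_width: 0.0854
```

```bash
python3 -c "
from bench import *
print(hand_in())"
```

```text
the job is handed in; nothing more can be done
None
```

The jaw appears to be in the box, and the job was handed in at about 7.9 s. I held the treadle down with the left fingertip, which opened the cover to about 0.55–0.6 rad by my estimate. The right fingertip then pushed the white jaw along the channel until its rear was at the drop edge. After that I backed off, let the cover spring shut and lifted clear.

In the last pictures the channel is empty, the cover looks flat and shut, and the sleeves, bottle and bung look unmoved. The measured contact force was about 0 N with the gripper well above the box. No check failed or disagreed, but the jaw can't be seen inside the closed box: I infer that it dropped in from the empty channel and mouth. hand_in() gives no verdict.

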